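Press a terminal strip down on the sprung probe-test stage until it latches

ROBOT

A 6-joint arm with a two-finger parallel gripper is mounted at the origin on a cart in front of the work surface, level with it; the furniture and walls round the work are solid. World frame = base frame: x ahead of the robot, y to its left, z up, the work surface at z = 0. Lengths are in mm, angles in rad, forces in N, time in s.
With the tool pointing down it reaches from about 350 to 975 mm from the base axis. Payload 7.1 kg.
Tool frame: the origin (TCP) lies at the very end of the fingers, on their centre line; the grasp point (between the pads) lies 19 mm behind it; z points along the fingers, y is the line along which they close (so a half turn about z gives the same grasp; the last joint's range is limited). The gripper opens to 88 mm and grips with 3 to 60 N. Pads are 20 mm wide; open, the fingers measure 115 mm over their backs; the gripper's body (75 mm by 178 mm) begins 61 mm behind the grasp point.
Start: joints at [-1.219, 0.423, 1.63, -0, 1.089, -0.019], TCP at [226.492, -582.5, 196.675] pointing down, gripper open.
Joint ranges: [-3, 3], [-0.9, 2.11], [0.09, 2.58], [-1.31, 4.45], [0.11, 2.69], [-2.54, 2.54]. Speed limits (rad/s): [2.39, 2.39, 3.01, 3.14, 3.14, 3.14].

INTERFACE

Orientations are given as a rotation vector (axis times angle).
In Python, from workcell import * gives the robot as it stands.
- The arm moves only by the tool step_arm, never from a script. Its argument "deltas" is a list of rows, each a list of 3 entries, a list of its own where there are three numbers: the shift along the tool's x, y, z in units of 300 mm (1.0 is 300 mm), then the turn, a rotation vector about the tool's x, y, z in units of 1.5 rad (1.0 is 1.5 rad), then the gripper command: -1 is shut, 1 is fully open, values between are in proportion. In form: [[[dx, dy, dz], [rx, ry, rz], gripper], ...]. A call has 1 to 20 rows; each row is the pose to reach, as a shift and turn from the pose commanded when the call began, along the tool's axes at that moment; what a row does not reach only later rows make up. A row lasts 1/12 s, in which the tool goes at most 41.7 mm and 7.16 degrees, less where a joint would pass 70% of its speed; a pose out of reach is approached as far as the arm can. A call with a number of a shift or a turn outside -1 to 1 is refused whole. A call with a gripper value outside its range is refused whole. The fingers move at their own pace and stop on an object; the grip force is fixed at half the most. Time passes only in rows, so rows that repeat a pose let the fingers close. It gives the time, the measured TCP pose, the force, the opening and the grip force at its end, in the units of the state.
- get_obs(): the state, without advancing time (a new reading comes with each control period).
- get_image(name): name is "scene" or "top"; returns a dict with "pixels" (400x640x3 uint8, red, green, blue), "fx", "fy", "cx", "cy" (pixels), "T" (4x4, takes a point from camera to world coordinates). Camera axes: x right, y down, z forward; pixel columns grow to the right and rows downward; lengths in mm; the calibration is good to about 2 mm. A picture is of the moment at which its call begins. There is no depth.
- close_job(): hands the job in; it is judged then, once.
The state is a dict: "t": time; "qpos": joint angles; "qvel": joint speeds; "joint_torque": joint torques, N m; "ee_pos": TCP position; "orientation": TCP orientation; "ft_force": force on the tool from outside, world axes, zero at the start; "moment": the same for the moment, N m; "width": finger opening in mm; "grasp_force": force on a finger pad.
Only numpy, scipy, OpenCV 4.12 (cv2) and the standard library are available. Lean on these libraries where they do the work, as an engineer would, in place of code of your own. Each camera call takes 0.05 s, during which the arm holds its last target. There are 200 camera calls.

TASK

Lay the loose terminal strip flat, right way up, in the shallow pocket on the sprung black platform of the probe test fixture (lengthwise, either end first) and let go of it. Then press the strip itself down from above and keep it down until the slow latch bolt has slid right out over the platform's steel tongue, so that the platform stays down with the strip in it when you let go. Leave the plug connector, the hex key set and the marker pen beside the work where they are.

Things in the scene. Friction and masses are not known exactly. Their poses are not given: they have to be found in the camera images.
- strip: The loose terminal strip: cream-white bar with a row of screw terminals, 111 mm long (its y), 22 mm wide (its x), 17 mm high (solid to 16 mm), about 35 g; origin at the centre of its underside, z up. It starts right way up on the bench. Grasp it across its width from above. Its two ends are alike for this job.
- fixture: Probe test fixture, fixed: aluminium base plate 226 x 84 x 12 mm (x = -90 to +136 mm), a black sprung platform above it and a grey latch housing at its +x end (x = 102 to 136 mm, 36 mm wide, top 63 mm above the bench). Origin on the bench under the middle of the pocket; x is its long direction, towards the latch; z up.
- pad (a point): Centre of the pocket floor on the platform's 136 x 64 mm black top, moving with it, 55 mm above the bench when up; x along the pocket to the latch, z up. Pocket 121 (x) by 30 mm (y) between aluminium lips 4 mm high; side lips only 36 to 59 mm from the centre along x, so the middle of the long sides is open for fingers. A steel tongue 30 mm wide goes on to x = 92 mm.
- platform (a joint): How far the sprung platform is down, m: 0 = up, 0.017 = hard stop. Moves straight down. Push needed: about 6 N to start, about 13 N at 0.015 (damped: 3 N more at 50 mm/s). The latch comes right out only while it is at least 0.013 down; about 0.015 is a good depth to hold. Once caught and let go it rests at about 0.0125.
- latch (a joint): How far the latch bolt is out over the tongue, m: 0 = held back by the tongue's end, 0.017 = right out. It comes out by itself, slowly (over 2 s in all), while the platform is held down. If the platform is let go before it is about 0.012 out, the tongue's sloped edge can push it back, and the platform springs up again.
- latch_nose (a point): Middle of the roller on the nose of the steel latch bolt: 10 mm in diameter, 26 mm wide, axis across the fixture, 47 mm above the bench; 97 mm from the fixture's origin along its x when held back, 80 mm when right out.
- plug_5: Bystander: grey plug connector, 64 x 19 x 25 mm, lying on the bench left of the work; origin at its underside.
- hex_keys: Bystander: hex key set in a holder, 88 x 56 x 18 mm, on the bench near its front edge, left of the work; origin at its underside.
- marker: Bystander: black marker pen, 126 x 16 x 17 mm, lying on the bench beyond the work, to the right; origin at its underside.
There are look-alikes about, which are no part of the job. Of the things shaped like the strip, the cream one is meant.

How it is judged:
By the outcome, as a careful person would: the job done as asked, in the order asked, and still so for the second after the job is handed in, with the robot touching nothing.
It also fails if it takes over 43 s, if anything falls off the work surface, if the arm or the gripper's body presses on something with over 40 N, if the wrist force passes 120 N, or if a joint passes its speed limit or range.

## Working session

There is one attempt and no reset: what is moved stays moved. The work goes in short steps, Python scripts to look and compute and a tool call to move; the robot and the scene stay as the last step left them, time stands still between calls to the robot, and variables do not carry over. Pictures are saved under pics/ and viewed, at most 13 in all, crops included, and the job is handed in when it is done.

Besides the shell and the picture viewer there is one more tool, called by a JSON object that holds its "op" and its "data". step_arm: Moves the arm, as the interface text tells. Its arguments: {"type":"object","properties":{"deltas":{"type":"array","items":{"type":"array"}}},"required":["deltas"]}

```bash
mkdir -p pics; python3 - <<'E'
from workcell import *
import cv2,pickle
o=get_obs();print(o['t'],o['ee_pos'],o['orientation'],o['width'],o['ft_force'])
d={}
for n in("scene","top"):
    d[n]=get_image(n);cv2.imwrite(f"pics/{n}0.png",d[n]["pixels"][:,:,::-1]);print(n,{k:v for k,v in d[n].items() if k!="pixels"})
pickle.dump(d,open("im0.pkl","wb"))
E
```

```text
0.0 [ 226.30384349 -581.96233771  195.91748554] [-3.08629595e+00 -5.78864108e-01  4.14769736e-04] 87.77416685051841 [ 0.53244119 -0.24944072 -0.35233964]
scene {'fx': 378.0842634497676, 'fy': 378.0842634497676, 'cx': 312.10746158456806, 'cy': 198.6046165776339, 'T': array([[-8.59167182e-01, -4.09330245e-01,  3.07051305e-01,
         3.23384044e+02],
       [-5.11626931e-01,  6.77413064e-01, -5.28535168e-01,
         5.98838140e+02],
       [ 8.34486486e-03, -6.11195788e-01, -7.91435451e-01,
         7.42207572e+02],
       [ 0.00000000e+00,  0.00000000e+00,  0.00000000e+00,
         1.00000000e+00]])}
top {'fx': 455.77435603614407, 'fy': 455.77435603614407, 'cx': 314.77808202212026, 'cy': 196.0327318421123, 'T': array([[ 2.99588754e-02, -9.94657608e-01,  9.87861795e-02,
         4.82392450e+02],
       [-9.99541403e-01, -2.93758677e-02,  7.35129220e-03,
         1.28727001e+02],
       [-4.41008897e-03, -9.89611129e-02, -9.95081529e-01,
         1.27433180e+03],
       [ 0.00000000e+00,  0.00000000e+00,  0.00000000e+00,
         1.00000000e+00]])}
```

View pics/scene0.png

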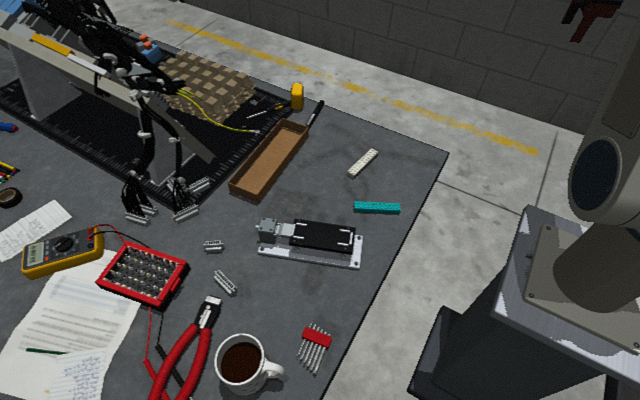

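View pics/top0.png

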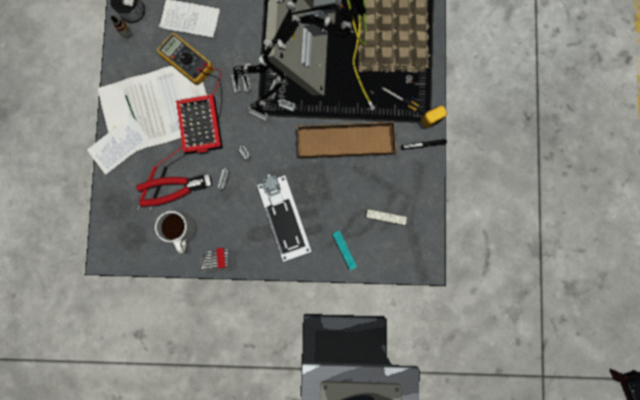

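The scene view shows the cream strip at about (363,162), the teal look-alike at (377,208) and the fixture around (310,240) with its latch at (267,230). In the top view, the strip is at (386,216) and the fixture at (285,218). I'll enlarge both for measuring.

```bash
cat > h.py <<'E'
import numpy as np,cv2,pickle
def ray(im,p,z):
    p=np.atleast_2d(p).astype(float);d=np.c_[(p[:,0]-im["cx"])/im["fx"],(p[:,1]-im["cy"])/im["fy"],np.ones(len(p))]@im["T"][:3,:3].T
    c=im["T"][:3,3];return c+d*((z-c[2])/d[:,2])[:,None]
def proj(im,P):
    P=np.atleast_2d(P);q=(P-im["T"][:3,3])@im["T"][:3,:3];return np.c_[q[:,0]/q[:,2]*im["fx"]+im["cx"],q[:,1]/q[:,2]*im["fy"]+im["cy"]]
def crop(im,x,y,w,h,s):
    return cv2.resize(im["pixels"][y:y+h,x:x+w,::-1],None,fx=s,fy=s,interpolation=cv2.INTER_CUBIC)
E
python3 - <<'E'
from h import *
d=pickle.load(open("im0.pkl","rb"))
cv2.imwrite("pics/c1.png",np.vstack([crop(d["scene"],250,205,120,70,5),crop(d["top"],255,170,120,48,5)])[:600])
cv2.imwrite("pics/c2.png",crop(d["top"],250,168,70,100,6))
# strip mask
for n,(x,y,w,h) in {"scene":(335,140,55,45),"top":(355,200,60,34)}.items():
    im=d[n];p=im["pixels"][y:y+h,x:x+w].astype(int)
    m=(p.min(2)>120).astype(np.uint8)
    c=max(cv2.findContours(m,0,1)[0],key=cv2.contourArea)
    r=cv2.boxPoints(cv2.minAreaRect(c))+[x,y]
    ys,xs=np.nonzero(m);cen=np.array([xs.mean()+x,ys.mean()+y])
    print(n,len(xs),cen,"z16",ray(im,cen,16),"z10",ray(im,cen,10));print(ray(im,r,16)[:,:2].round(1))
E
```

```text
scene 252 [362.07142857 161.27380952] z16 [[556.10147913 -60.76311442  16.        ]] z10 [[558.02421398 -66.21280633  10.        ]]
[[ 573.9  -12. ]
 [ 558.1 -126.1]
 [ 536.5 -114.7]
 [ 553.2   -2.5]]
top 339 [386.50737463 216.69026549] z16 [[555.8839851  -61.59249106  16.        ]] z10 [[556.23440875 -62.49997584  10.        ]]
[[ 553.4   -4.6]
 [ 576.4   -8.6]
 [ 558.4 -118.3]
 [ 535.4 -114.1]]
```

View pics/c1.png

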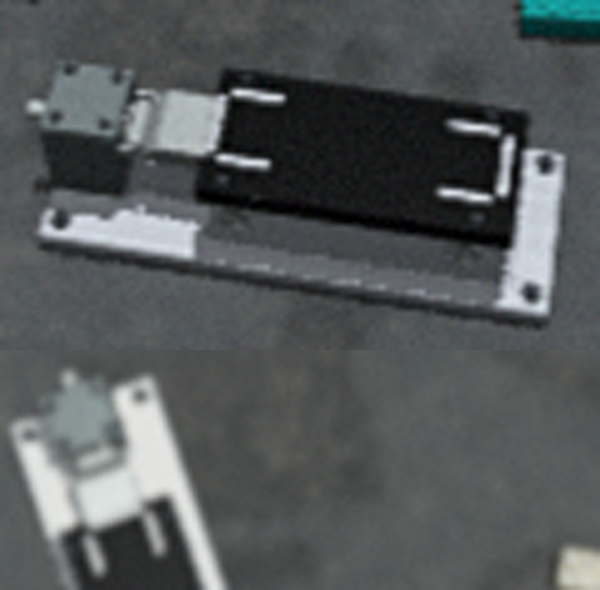

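View pics/c2.png

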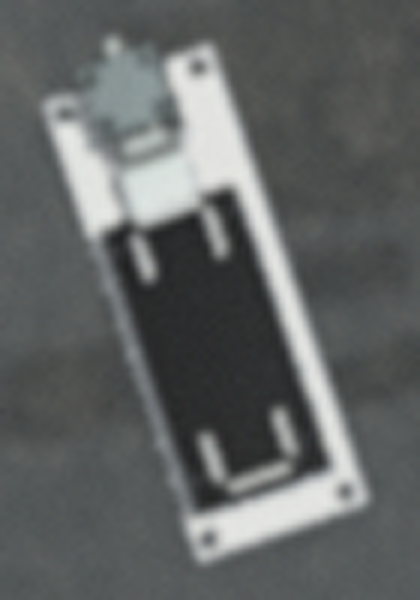

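The crops show the four side lips clearly. In the scene view they are at about (302,224), (299,237), (345,231) and (343,244). In the top view they are at about (274,211), (286,207), (285,245) and (298,240). The +x end points to the latch, away from the robot. Next I measure the lip centroids at z=59.

```bash
python3 - <<'E'
from h import *
d=pickle.load(open("im0.pkl","rb"))
S={"scene":[(258,97),(244,161),(473,129),(464,195)],"top":[(144,260),(217,232),(211,462),(287,433)]}
R={}
for n,(ox,oy,s) in {"scene":(250,205,5),"top":(250,168,6)}.items():
    im=d[n];g=im["pixels"].mean(2);out=[]
    for i,(u,v) in enumerate(S[n]):
        u=u/s+ox-.4;v=v/s+oy-.4
        W=(8,3) if n=="scene" else (3,6)
        for _ in range(2):
            U,V=int(round(u)),int(round(v))
            y0,x0=V-W[1],U-W[0]
            p=g[y0:V+W[1]+1,x0:U+W[0]+1];w=np.clip(p-60,0,None)
            yy,xx=np.mgrid[y0:V+W[1]+1,x0:U+W[0]+1]
            # keep only component at seed
            nlab,l=cv2.connectedComponents((w>0).astype(np.uint8));k=l[min(max(V-y0,0),l.shape[0]-1),U-x0];w=w*(l==k) if k else w
            u,v=(w*xx).sum()/w.sum(),(w*yy).sum()/w.sum()
        out.append((u,v))
    P=ray(im,out,59)[:,:2];print(n,np.round(out,1).tolist(),P.round(1).tolist())
    far=P[:2].mean(0);near=P[2:].mean(0);a=far-near
    print(" centre",P.mean(0),"len",np.linalg.norm(a),"yaw",np.degrees(np.arctan2(a[1],a[0])),"widths",np.linalg.norm(P[0]-P[1]),np.linalg.norm(P[2]-P[3]))
# base corners, top (z=12), from c2 
c=np.array([(45,103),(210,42),(370,500),(203,562)])/6+[250,168]-.4
P=ray(d["top"],c,12)[:,:2];print(P.round(1));a=(P[0]+P[1]-P[2]-P[3])/2;y=a/np.linalg.norm(a)
print("base len",np.linalg.norm(a),"yaw",np.degrees(np.arctan2(a[1],a[0])),"origin",P.mean(0)-23*y)
E
```

```text
scene [[297.1, 224.5], [295.3, 235.7], [345.6, 230.5], [345.2, 242.9]] [[580.1, 220.4], [568.2, 246.5], [482.7, 179.6], [469.0, 207.4]]
 centre [524.99212906 213.47918153] len 106.07698863825249 yaw 22.086452851571494 widths 28.645985937704026 31.002491861103458
top [[273.4, 208.2], [284.7, 203.5], [285.3, 244.5], [296.7, 241.9]] [[567.1, 247.4], [580.6, 217.7], [471.6, 212.0], [479.3, 182.0]]
 centre [524.64031593 214.76854536] len 104.65177309910055 yaw 19.83406559017251 widths 32.55273462211189 30.935888787864904
[[634.5 300. ]
 [665.4 224.2]
 [455.7 143.2]
 [425.3 218.7]]
base len 224.6552540994625 yaw 21.183611709458468 origin [523.81088727 213.19388355]
```

```bash
python3 - <<'E'
from h import *
d=pickle.load(open("im0.pkl","rb"))
E={"scene":(250,205,5,[(230,93),(285,98),(217,157),(270,163),(448,125),(500,132),(437,192),(490,199)]),
"top":(250,168,6,[(134,237),(152,282),(206,207),(227,258),(203,433),(222,485),(276,407),(295,457)])}
for n,(ox,oy,s,p) in E.items():
    P=ray(d[n],np.array(p)/s+[ox,oy]-.4,59)[:,:2]; L=np.linalg.norm(P[::2]-P[1::2],axis=1); M=(P[::2]+P[1::2])/2
    a=M[:2].mean(0)-M[2:].mean(0);print(n,L.round(1),M.round(1).tolist(),"c",M.mean(0),"len",np.linalg.norm(a),"yaw",np.degrees(np.arctan2(a[1],a[0])))
# black platform outline, z=55
for n,(x,y,w,h) in {"scene":(280,210,80,45),"top":(258,190,60,70)}.items():
    p=d[n]["pixels"][y:y+h,x:x+w].astype(int);m=((p.max(2)<55)).astype(np.uint8)
    m=cv2.morphologyEx(m,cv2.MORPH_CLOSE,np.ones((5,5)))
    c=max(cv2.findContours(m,0,1)[0],key=cv2.contourArea);P=ray(d[n],c[:,0]+[x,y],55)[:,:2].astype(np.float32)
    print(n,cv2.minAreaRect(P))
# latch tongue end & base in scene
c=np.array([(555,150),(548,310),(38,238)])/5+[250,205]-.4
print(ray(d["scene"],c,12).round(1))
E
```

```text
scene [24.1 22.7 22.4 22.3] [[573.7, 214.1], [561.5, 245.1], [485.2, 180.6], [473.4, 212.3]] c [523.42735633 213.02333132] len 94.30551828750788 yaw 20.561951340511673
top [21.7 24.7 24.4 23.6] [[560.0, 246.9], [573.0, 214.7], [472.6, 212.8], [485.5, 180.9]] c [522.79906539 213.82773381] len 93.82076973510502 yaw 21.21557321027052
scene ((524.5114135742188, 218.46017456054688), (166.30276489257812, 73.91226196289062), 20.54055404663086)
top ((521.6094970703125, 213.746826171875), (126.7563247680664, 56.67222213745117), 20.63685417175293)
[[459.2 143.   12. ]
 [425.9 217.3  12. ]
 [633.8 301.4  12. ]]
```

The measurements agree with each other. The strip is at (556,-61) with yaw 80.6°, and the pad is at (523.2,213.5) with yaw 21.0°. Lip spacing and base length match the given sizes. Next is a planning helper.

```bash
cat > plan.py <<'E'
import sys,numpy as np
from scipy.spatial.transform import Rotation as R
def plan(c,yc,t,yt):  # commanded xyz,yaw(deg of tool x) -> target; tool pointing down
    a=np.radians(yc);M=np.array([[np.cos(a),np.sin(a),0],[np.sin(a),-np.cos(a),0],[0,0,-1]])
    s=M.T@(np.array(t)-c)/300; return s.round(4),"rz",round(-np.radians(yt-yc)/1.5,4)
E
python3 - <<'E'
from plan import *
from workcell import *
o=get_obs();m=R.from_rotvec(o["orientation"]).as_matrix();print(m.round(3),np.degrees(np.arctan2(m[1,0],m[0,0])))
c=[226.492,-582.5,196.675];y=21.25
print(plan(c,y,[391,-322,150],50),plan(c,y,[556,-61.2,100],80.6))
E
```

```text
[[ 0.932  0.362 -0.   ]
 [ 0.362 -0.932  0.001]
 [ 0.    -0.001 -1.   ]] 21.244047511385453
(array([ 0.8258, -0.6105,  0.1556]), 'rz', np.float64(-0.3345)) (array([ 1.6535, -1.2214,  0.3223]), 'rz', np.float64(-0.6906))
```

{"op": "step_arm", "data": {"deltas": [[[0.826,-0.61,0.15],[0,0,0],1],[[0.826,-0.61,0.15],[0,0,0],1],[[0.826,-0.61,0.15],[0,0,0],1],[[0.826,-0.61,0.15],[0,0,0],1],[[0.826,-0.61,0.15],[0,0,0],1],[[0.826,-0.61,0.15],[0,0,0],1],[[0.826,-0.61,0.15],[0,0,0],1],[[0.826,-0.61,0.15],[0,0,0],1],[[0.826,-0.61,0.15],[0,0,0],1]]}}

```text
t: 0.85
ee_pos: [392.0, -318.5, 150.7]
orientation: [-3.084, -0.585, 0.002]
ft_force: [-0.3, -0.0, 0.7]
width: 87.7
grasp_force: 0.0
```

{"op": "step_arm", "data": {"deltas": [[[0.8275,-0.6114,0.172],[0,0,-0.691],1],[[0.8275,-0.6114,0.172],[0,0,-0.691],1],[[0.8275,-0.6114,0.172],[0,0,-0.691],1],[[0.8275,-0.6114,0.172],[0,0,-0.691],1],[[0.8275,-0.6114,0.172],[0,0,-0.691],1],[[0.8275,-0.6114,0.172],[0,0,-0.691],1],[[0.8275,-0.6114,0.172],[0,0,-0.691],1],[[0.8275,-0.6114,0.172],[0,0,-0.691],1],[[0.8275,-0.6114,0.172],[0,0,-0.691],1],[[0.8275,-0.6114,0.172],[0,0,-0.691],1],[[0.8275,-0.6114,0.172],[0,0,-0.691],1],[[0.8275,-0.6114,0.172],[0,0,-0.691],1],[[0.8275,-0.6114,0.172],[0,0,-0.691],1],[[0.8275,-0.6114,0.172],[0,0,-0.691],1]]}}

```text
t: 2.02
ee_pos: [555.8, -62.2, 100.3]
orientation: [2.397, 2.03, 0.0]
ft_force: [-0.1, -0.2, 0.3]
width: 87.6
grasp_force: 0.0
```

{"op": "step_arm", "data": {"deltas": [[[0,0,0.12],[0,0,0],1],[[0,0,0.22],[0,0,0],1],[[0,0,0.28],[0,0,0],1],[[0,0,0.31],[0,0,0],1],[[0,0,0.32],[0,0,0],1],[[0,0,0.32],[0,0,0],1],[[0,0,0.32],[0,0,0],1]]}}

```text
t: 2.6
ee_pos: [556.9, -61.5, 5.0]
orientation: [2.395, 2.031, 0.002]
ft_force: [-0.5, -0.6, -0.7]
width: 87.7
grasp_force: 0.0
```

{"op": "step_arm", "data": {"deltas": [[[0,0,0],[0,0,0],-1],[[0,0,0],[0,0,0],-1],[[0,0,0],[0,0,0],-1],[[0,0,0],[0,0,0],-1],[[0,0,0],[0,0,0],-1],[[0,0,0],[0,0,0],-1],[[0,0,0],[0,0,0],-1],[[0,0,0],[0,0,0],-1],[[0,0,0],[0,0,0],-1],[[0,0,0],[0,0,0],-1],[[0,0,0],[0,0,0],-1],[[0,0,0],[0,0,0],-1]]}}

```text
t: 3.6
ee_pos: [556.0, -61.2, 4.0]
orientation: [-2.395, -2.033, 0.0]
ft_force: [0.3, -0.3, 0.6]
width: 11.2
grasp_force: 0.0
```

The opening is 11 mm with no grip force, so the strip may not be between the fingers. Checking with the camera.

```bash
python3 - <<'E'
from h import *
from workcell import *
d={n:get_image(n) for n in("scene","top")};pickle.dump(d,open("im1.pkl","wb"))
cv2.imwrite("pics/g1.png",np.hstack([crop(d["scene"],310,110,100,100,4),crop(d["top"],335,165,100,100,4)]))
print({k:get_obs()[k] for k in("t","width","grasp_force")})
E
```

```text
{'t': 3.7, 'width': 3.442470796189836, 'grasp_force': 0.0}
```

View pics/g1.png

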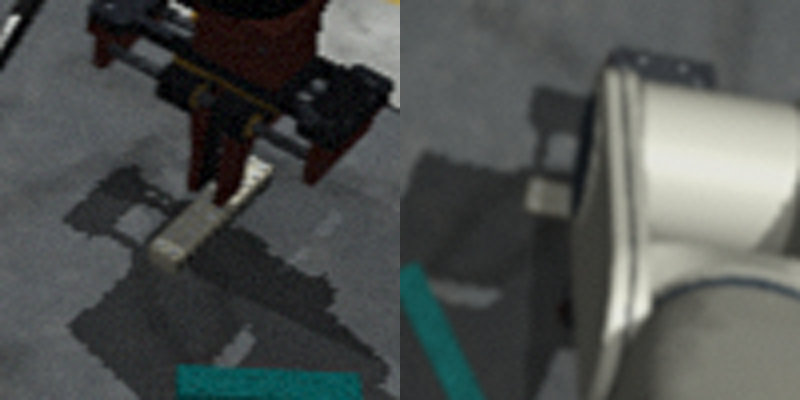

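```bash
python3 - <<'E'
from h import *
from workcell import *
d=pickle.load(open("im1.pkl","rb"));im=d["scene"]
for z in (4,17,30,60): print(z,((proj(im,[[556,-61.2,z]])-[310,110]+.4)*4).round())
x,y,w,h=335,140,55,45
p=im["pixels"][y:y+h,x:x+w].astype(int)
m=((p.min(2)>85)&(p[:,:,0]-p[:,:,2]>5)).astype(np.uint8)
c=max(cv2.findContours(m,0,1)[0],key=cv2.contourArea)
print(ray(im,cv2.boxPoints(cv2.minAreaRect(c))+[x,y],16)[:,:2].round(1),cv2.contourArea(c))
o=get_obs();print(o["ee_pos"],o["orientation"],o["width"],o["ft_force"])
# ends seen in crop, z 16
c=np.array([(150,238),(183,245),(272,172),(250,157)])/4+[310,110]-.4
print(ray(im,c,16).round(1))
E
```

```text
4 [[208. 219.]]
17 [[210. 205.]]
30 [[213. 192.]]
60 [[218. 159.]]
[[ 556.6  -76.5]
 [ 550.2 -121.9]
 [ 536.5 -114.7]
 [ 543.2  -69.8]] 29.5
[556.06242841 -61.24379949   4.07199014] [-2.39542575e+00 -2.03260188e+00 -1.07022805e-06] 3.442470796189836 [-0.81145192 -0.32988786  0.16609178]
[[ 577.   -15.7   16. ]
 [ 556.   -21.4   16. ]
 [ 534.5 -111.1   16. ]
 [ 553.2 -116.3   16. ]]
```

{"op": "step_arm", "data": {"deltas": [[[0,0,0],[0,0,0],-1],[[0,0,0],[0,0,0],-1]]}}

```text
t: 3.87
ee_pos: [556.0, -61.2, 4.0]
orientation: [-2.395, -2.033, 0.0]
ft_force: [0.3, 0.0, 0.1]
width: 0.8
grasp_force: 0.0
```

```bash
python3 - <<'E'
from h import *
from workcell import *
o=get_obs();print(o["ee_pos"],o["width"],o["grasp_force"],o["ft_force"])
im=get_image("scene")
I=crop(im,330,120,60,70,8)
def mk(P,c):
    for q in proj(im,P): cv2.circle(I,tuple(int(round((a-b+.5)*8)) for a,b in zip(q,(330,120))),3,c,-1)
mk([[556,-61.2,z] for z in (4,17,30,50)],(0,0,255))
u=np.array([.987,-.163,0])
mk([np.array([556,-61.2,4])+s*15*u for s in(-1,1)],(0,255,0))
cv2.imwrite("pics/g2.png",I)
E
```

```text
[556.01712241 -61.23231681   4.04015763] 0.7929314176021488 0.0 [0.28756965 0.02836306 0.05726447]
```

View pics/g2.png

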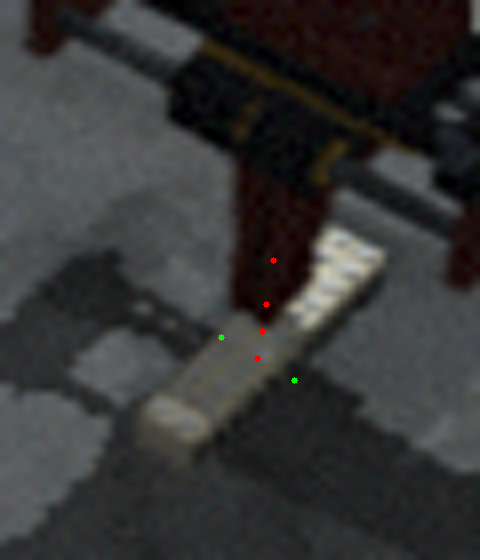

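The view shows the fingers fully shut just above the strip, and the strip has not moved. The tips end at crop (262,320), so the real fingertip height is above the reported 4 mm. I'll estimate the height from the tip silhouette.

```bash
python3 - <<'E'
from h import *
from workcell import *
im=get_image("scene")
u=np.array([.987,-.163,0]);v=np.array([.163,.987,0])
for z in (4,10,16,20,24,28):
    P=[np.array([556,-61.2,z])+a*13.5*u+b*10*v for a,b in((-1,-1),(-1,1),(1,1),(1,-1))]
    print(z,((proj(im,P)-[330,120]+.5)*8).round().tolist())
p=im["pixels"][120:190,330:390].astype(int);m=((p[:,:,0]-p[:,:,2]>4)&(p.max(2)<60)).astype(int)
for r in range(28,46): print(r*8, ''.join('#' if k else '.' for k in m[r,24:48]), p[r,32])
E
```

```text
4 [[308.0, 361.0], [273.0, 395.0], [207.0, 356.0], [242.0, 322.0]]
10 [[310.0, 349.0], [275.0, 383.0], [208.0, 343.0], [244.0, 310.0]]
16 [[313.0, 336.0], [277.0, 370.0], [210.0, 331.0], [246.0, 297.0]]
20 [[314.0, 328.0], [279.0, 362.0], [211.0, 322.0], [247.0, 289.0]]
24 [[316.0, 319.0], [280.0, 353.0], [213.0, 314.0], [248.0, 280.0]]
28 [[317.0, 311.0], [282.0, 345.0], [214.0, 305.0], [250.0, 272.0]]
224 ......##########........ [19 11 10]
232 .....###########........ [21 11 12]
240 ......#########......... [21 11 14]
248 .....##########......... [11  4  0]
256 .....##########......... [28 14 15]
264 .....##########......... [18 13 13]
272 .....##########......... [21 15 16]
280 .....#########........#. [16  1  4]
288 .....########........... [19 11  9]
296 .....#######............ [24  6  5]
304 .....######........#.... [24  8  4]
312 ........###.......#..... [23  9  7]
320 ........##.......#...... [51 43 42]
328 ...............#........ [83 82 69]
336 ..#............#........ [92 87 79]
344 .............#.......... [ 97 100 100]
352 .............#.......... [ 98 104 103]
360 ...........#............ [97 94 86]
```

The silhouette suggests the tips are well above the reported height. A gentle touch on the strip's top (17 mm) will give the offset directly.

{"op": "step_arm", "data": {"deltas": [[[0,0,0.004],[0,0,0],-1],[[0,0,0.008],[0,0,0],-1],[[0,0,0.012],[0,0,0],-1],[[0,0,0.012],[0,0,0],-1]]}}

```text
t: 4.3
ee_pos: [555.9, -61.2, 0.2]
orientation: [-2.395, -2.032, 0.0]
ft_force: [-0.3, -0.1, -0.4]
width: 0.9
grasp_force: 0.0
```

{"op": "step_arm", "data": {"deltas": [[[0,0,0.004],[0,0,0],-1],[[0,0,0.008],[0,0,0],-1],[[0,0,0.008],[0,0,0],-1]]}}

```text
t: 4.55
ee_pos: [555.9, -61.2, -2.2]
orientation: [-2.395, -2.032, 0.0]
ft_force: [0.2, -0.0, -0.1]
width: 0.3
grasp_force: 0.0
```

{"op": "step_arm", "data": {"deltas": [[[0,0,0.004],[0,0,0],-1],[[0,0,0.008],[0,0,0],-1],[[0,0,0.008],[0,0,0],-1]]}}

```text
t: 4.8
ee_pos: [555.9, -61.2, -4.6]
orientation: [-2.395, -2.032, 0.0]
ft_force: [-0.0, 0.1, -0.2]
width: 0.7
grasp_force: 0.0
```

{"op": "step_arm", "data": {"deltas": [[[0,0,0.004],[0,0,0],-1],[[0,0,0.008],[0,0,0],-1],[[0,0,0.008],[0,0,0],-1]]}}

```text
t: 5.05
ee_pos: [555.9, -61.2, -7.0]
orientation: [-2.395, -2.032, 0.0]
ft_force: [-0.1, 0.3, -0.1]
width: 0.3
grasp_force: 0.0
```

{"op": "step_arm", "data": {"deltas": [[[0,0,0.004],[0,0,0],-1],[[0,0,0.007],[0,0,0],-1],[[0,0,0.007],[0,0,0],-1]]}}

```text
t: 5.3
ee_pos: [555.9, -61.2, -9.0]
orientation: [-2.395, -2.033, 0.0]
ft_force: [-0.5, -0.1, -0.2]
width: 0.5
grasp_force: 0.0
```

```bash
python3 - <<'E'
from h import *
from workcell import *
o=get_obs();print(o["ee_pos"],o["ft_force"])
im=get_image("scene")
cv2.imwrite("pics/g3.png",crop(im,330,120,60,70,8))
E
```

```text
[555.91637786 -61.20905686  -9.02367214] [-0.50399385 -0.06472227 -0.18591033]
```

View pics/g3.png

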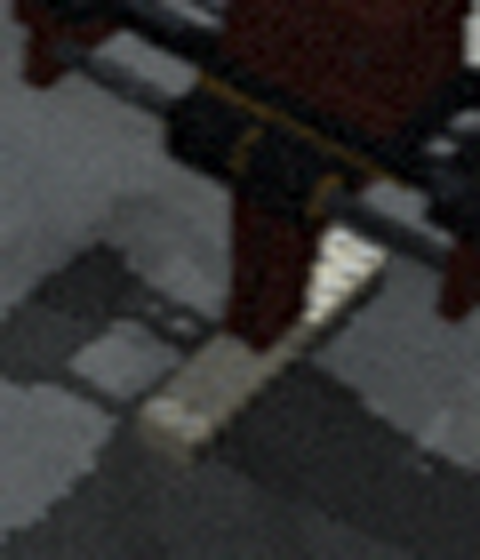

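The tips are closer now, with the lowest corner at crop (262,350), and still a few mm above the strip.

{"op": "step_arm", "data": {"deltas": [[[0,0,0.003],[0,0,0],-1],[[0,0,0.006],[0,0,0],-1],[[0,0,0.006],[0,0,0],-1]]}}

```text
t: 5.6
ee_pos: [556.2, -61.3, -9.7]
orientation: [2.395, 2.032, 0.0]
ft_force: [-4.3, -0.2, 10.4]
width: 0.2
grasp_force: 5.5
```

{"op": "step_arm", "data": {"deltas": [[[0,0,0.003],[0,0,0],-1],[[0,0,0.003],[0,0,0],-1]]}}

```text
t: 5.77
ee_pos: [556.2, -61.2, -9.8]
orientation: [2.395, 2.032, 0.0]
ft_force: [-5.5, 0.3, 20.5]
width: 0.3
grasp_force: 10.2
```

{"op": "step_arm", "data": {"deltas": [[[0,0,0.003],[0,0,0],-1],[[0,0,0.003],[0,0,0],-1]]}}

```text
t: 5.93
ee_pos: [556.3, -61.3, -9.8]
orientation: [2.395, 2.032, 0.0]
ft_force: [-7.9, 0.8, 30.3]
width: 0.2
grasp_force: 15.0
```

Contact came at a reported z of about -9.6, so the real tip height is the reported value plus about 26.4 mm. I'll back off, open, and go down to a real 4 mm.

{"op": "step_arm", "data": {"deltas": [[[0,0,-0.08],[0,0,0],-1],[[0,0,-0.08],[0,0,0],1],[[0,0,-0.08],[0,0,0],1],[[0,0,-0.08],[0,0,0],1],[[0,0,-0.08],[0,0,0],1],[[0,0,-0.08],[0,0,0],1],[[0,0,-0.08],[0,0,0],1],[[0,0,-0.08],[0,0,0],1],[[0,0,-0.08],[0,0,0],1],[[0,0,-0.08],[0,0,0],1]]}}

```text
t: 6.77
ee_pos: [555.9, -61.2, 11.4]
orientation: [-2.395, -2.032, 0.0]
ft_force: [0.8, 0.4, -0.2]
width: 57.0
grasp_force: 0.0
```

{"op": "step_arm", "data": {"deltas": [[[0,0,0.03],[0,0,0],0.4],[[0,0,0.06],[0,0,0],0.4],[[0,0,0.08],[0,0,0],0.4],[[0,0,0.095],[0,0,0],0.4],[[0,0,0.105],[0,0,0],0.4],[[0,0,0.112],[0,0,0],0.4],[[0,0,0.112],[0,0,0],0.4]]}}

```text
t: 7.35
ee_pos: [555.8, -61.2, -22.6]
orientation: [-2.395, -2.032, 0.001]
ft_force: [0.5, -0.2, 0.0]
width: 61.5
grasp_force: 0.0
```

{"op": "step_arm", "data": {"deltas": [[[0,0,0],[0,0,0],-1],[[0,0,0],[0,0,0],-1],[[0,0,0],[0,0,0],-1],[[0,0,0],[0,0,0],-1],[[0,0,0],[0,0,0],-1],[[0,0,0],[0,0,0],-1],[[0,0,0],[0,0,0],-1],[[0,0,0],[0,0,0],-1],[[0,0,0],[0,0,0],-1],[[0,0,0],[0,0,0],-1]]}}

```text
t: 8.18
ee_pos: [556.2, -61.3, -21.9]
orientation: [2.395, 2.032, 0.0]
ft_force: [-0.3, -0.4, 1.8]
width: 22.0
grasp_force: 30.0
```

The strip is gripped, with a 22 mm opening and 30 N. Lifting now.

{"op": "step_arm", "data": {"deltas": [[[0,0,-0.04],[0,0,0],-1],[[0,0,-0.14],[0,0,0],-1],[[0,0,-0.26],[0,0,0],-1],[[0,0,-0.38],[0,0,0],-1],[[0,0,-0.4],[0,0,0],-1],[[0,0,-0.4],[0,0,0],-1]]}}

```text
t: 8.68
ee_pos: [558.2, -61.5, 101.4]
orientation: [2.392, 2.03, 0.006]
ft_force: [-0.7, -0.1, -0.3]
width: 21.5
grasp_force: 30.0
```

```bash
python3 - <<'E'
from plan import *
from workcell import *
o=get_obs();m=R.from_rotvec(o["orientation"]).as_matrix();y=np.degrees(np.arctan2(m[1,0],m[0,0]));print(o["ee_pos"],y,o["width"],o["grasp_force"],o["ft_force"],m.round(4))
print(plan(o["ee_pos"],y,[523.2,213.5,98],21.0))
E
```

```text
[558.18874048 -61.53205597 101.40415577] 80.62912908382727 21.493383137052266 29.999898076057434 [-0.74056528 -0.05215526 -0.34011726] [[ 1.628e-01  9.866e-01  6.100e-03]
 [ 9.867e-01 -1.628e-01 -8.000e-04]
 [ 2.000e-04  6.200e-03 -1.000e+00]]
(array([ 0.8855, -0.2643,  0.0113]), 'rz', np.float64(0.6938))
```

{"op": "step_arm", "data": {"deltas": [[[0.8857,-0.257,0],[0,0,0.694],-1],[[0.8857,-0.257,0],[0,0,0.694],-1],[[0.8857,-0.257,0],[0,0,0.694],-1],[[0.8857,-0.257,0],[0,0,0.694],-1],[[0.8857,-0.257,0],[0,0,0.694],-1],[[0.8857,-0.257,0],[0,0,0.694],-1],[[0.8857,-0.257,0],[0,0,0.694],-1],[[0.8857,-0.257,0],[0,0,0.694],-1],[[0.8857,-0.257,0],[0,0,0.694],-1],[[0.8857,-0.257,0],[0,0,0.694],-1],[[0.8857,-0.257,0],[0,0,0.694],-1],[[0.8857,-0.257,0],[0,0,0.694],-1],[[0.8857,-0.257,0],[0,0,0.694],-1],[[0.8857,-0.257,0],[0,0,0.694],-1],[[0.8857,-0.257,0],[0,0,0.694],-1]]}}

```text
t: 9.93
ee_pos: [523.4, 213.0, 98.0]
orientation: [-3.089, -0.572, 0.0]
ft_force: [-0.6, 0.5, -0.3]
width: 21.6
grasp_force: 30.0
```

```bash
python3 - <<'E'
from h import *
from workcell import *
from scipy.spatial.transform import Rotation as R
o=get_obs();m=R.from_rotvec(o["orientation"]).as_matrix();print(o["t"],o["ee_pos"],np.degrees(np.arctan2(m[1,0],m[0,0])),o["width"],o["grasp_force"])
im=get_image("scene")
I=crop(im,260,160,130,110,6)
a=np.radians(21);u=np.array([np.cos(a),np.sin(a),0]);v=np.array([-u[1],u[0],0])
C=np.array([523.2,213.5,0])
for z,col in((98+26.4-4,(0,0,255)),(59,(0,255,0))):
    w,l=(11,55.5) if z>60 else (16.5,62)
    P=[C+[0,0,z]+s*l*u+t*w*v for s,t in((1,1),(1,-1),(-1,-1),(-1,1))]
    cv2.polylines(I,[((proj(im,P)-[260,160]+.5)*6).round().astype(np.int32)],True,col,1)
cv2.imwrite("pics/p1.png",I)
E
```

```text
9.9333 [523.3885901  212.97107802  97.96244949] 20.98965169747219 21.56271639847673 29.99991685152054
```

View pics/p1.png

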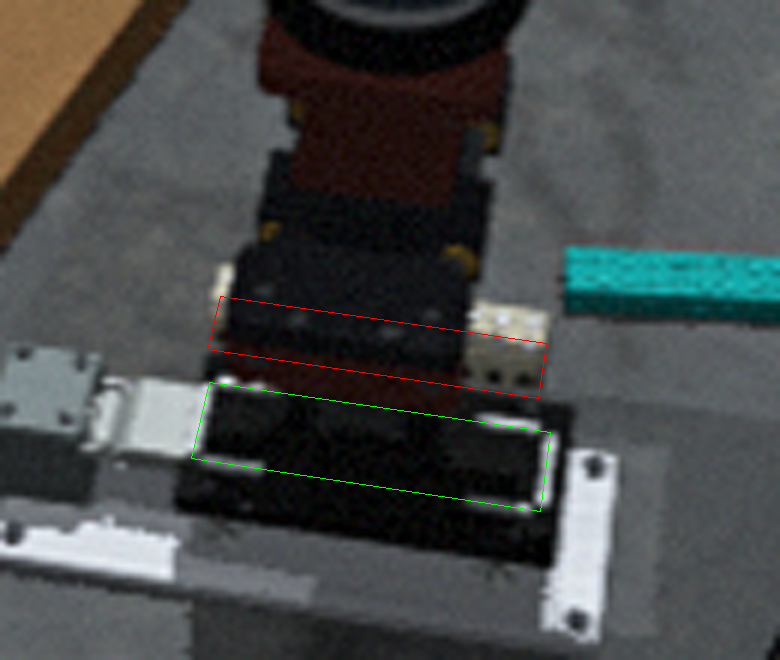

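The strip is held level. Its ends and yaw match the predicted red box, and the green pocket outline fits the lips. Now lowering it.

{"op": "step_arm", "data": {"deltas": [[[0,0,0.06],[0,0,0],-1],[[0,0,0.11],[0,0,0],-1],[[0,0,0.15],[0,0,0],-1],[[0,0,0.18],[0,0,0],-1],[[0,0,0.2],[0,0,0],-1],[[0,0,0.208],[0,0,0],-1],[[0,0,0.208],[0,0,0],-1],[[0,0,0.208],[0,0,0],-1]]}}

```text
t: 10.65
ee_pos: [523.6, 213.6, 35.9]
orientation: [-3.089, -0.572, -0.001]
ft_force: [0.1, -0.3, -0.1]
width: 21.6
grasp_force: 30.0
```

{"op": "step_arm", "data": {"deltas": [[[0,0,0.003],[0,0,0],-1],[[0,0,0.006],[0,0,0],-1],[[0,0,0.006],[0,0,0],-1]]}}

```text
t: 10.9
ee_pos: [523.4, 213.6, 34.1]
orientation: [-3.089, -0.572, -0.001]
ft_force: [0.1, -0.3, -0.5]
width: 22.1
grasp_force: 30.0
```

{"op": "step_arm", "data": {"deltas": [[[0,0,0.003],[0,0,0],-1],[[0,0,0.003],[0,0,0],-1]]}}

```text
t: 11.07
ee_pos: [523.5, 213.6, 33.1]
orientation: [-3.089, -0.572, -0.001]
ft_force: [0.1, -0.3, 0.3]
width: 21.8
grasp_force: 30.0
```

{"op": "step_arm", "data": {"deltas": [[[0,0,0.001],[0,0,0],-0.2],[[0,0,0.001],[0,0,0],-0.2],[[0,0,0.001],[0,0,0],-0.2],[[0,0,0.001],[0,0,0],-0.2],[[0,0,0.001],[0,0,0],-0.2],[[0,0,0.001],[0,0,0],-0.2]]}}

```text
t: 11.57
ee_pos: [523.2, 213.5, 32.6]
orientation: [-3.089, -0.572, 0.0]
ft_force: [-0.1, 0.4, -0.2]
width: 35.5
grasp_force: 0.0
```

{"op": "step_arm", "data": {"deltas": [[[0,0,-0.05],[0,0,0],-0.2],[[0,0,-0.12],[0,0,0],-0.2],[[0,0,-0.18],[0,0,0],-0.2],[[0,0,-0.18],[0,0,0],-1],[[0,0,-0.18],[0,0,0],-1],[[0,0,-0.18],[0,0,0],-1],[[0,0,-0.18],[0,0,0],-1],[[0,0,-0.18],[0,0,0],-1],[[0,0,-0.18],[0,0,0],-1],[[0,0,-0.18],[0,0,0],-1]]}}

```text
t: 12.4
ee_pos: [522.9, 213.3, 85.9]
orientation: [3.089, 0.572, -0.002]
ft_force: [-0.4, -0.6, -0.4]
width: 0.4
grasp_force: 0.0
```

```bash
python3 - <<'E'
from h import *
from workcell import *
o=get_obs();print(o["t"],o["ee_pos"],o["width"],o["ft_force"])
im=get_image("scene");cv2.imwrite("pics/p2.png",crop(im,260,160,130,110,6))
E
```

```text
12.4 [522.90582175 213.33263985  85.93158222] 0.35885737874624263 [-0.38520134 -0.58811481 -0.42820497]
```

View pics/p2.png

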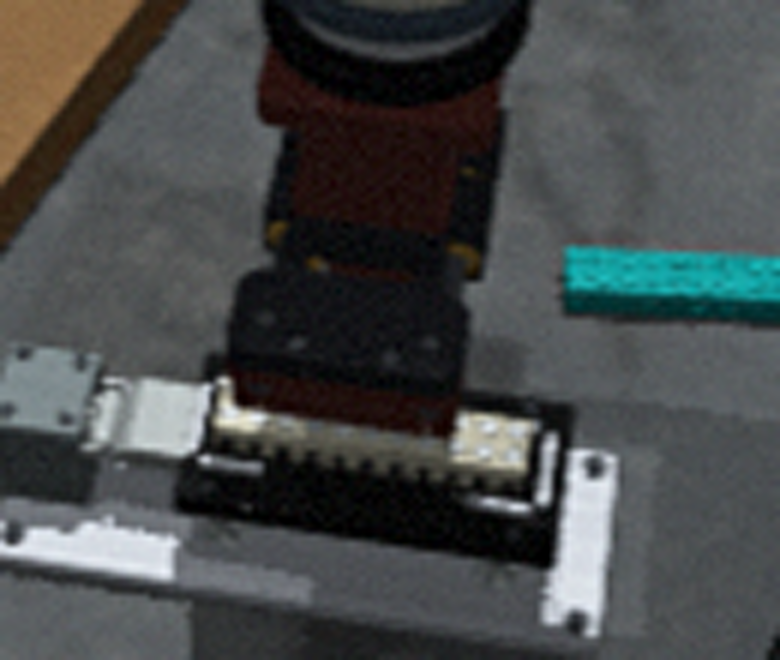

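The strip lies flat in the pocket between the lips. It spans crop (215,400) to (540,470), with the end lip clear at (548,470). Now pressing with the shut fingers.

{"op": "step_arm", "data": {"deltas": [[[0,0,0.06],[0,0,0],-1],[[0,0,0.1],[0,0,0],-1],[[0,0,0.125],[0,0,0],-1],[[0,0,0.132],[0,0,0],-1],[[0,0,0.139],[0,0,0],-1],[[0,0,0.146],[0,0,0],-1],[[0,0,0.153],[0,0,0],-1],[[0,0,0.16],[0,0,0],-1],[[0,0,0.167],[0,0,0],-1],[[0,0,0.174],[0,0,0],-1],[[0,0,0.18],[0,0,0],-1],[[0,0,0.185],[0,0,0],-1],[[0,0,0.185],[0,0,0],-1],[[0,0,0.185],[0,0,0],-1]]}}

```text
t: 13.62
ee_pos: [522.4, 213.1, 32.0]
orientation: [3.089, 0.572, -0.003]
ft_force: [-5.6, -2.7, 11.7]
width: 0.4
grasp_force: 5.9
```

{"op": "step_arm", "data": {"deltas": [[[0,0,0.004],[0,0,0],-1],[[0,0,0.008],[0,0,0],-1],[[0,0,0.008],[0,0,0],-1],[[0,0,0.008],[0,0,0],-1],[[0,0,0.008],[0,0,0],-1],[[0,0,0.008],[0,0,0],-1]]}}

```text
t: 14.12
ee_pos: [522.4, 213.2, 29.8]
orientation: [3.089, 0.572, -0.003]
ft_force: [-5.8, -2.6, 12.6]
width: 0.7
grasp_force: 6.4
```

{"op": "step_arm", "data": {"deltas": [[[0,0,0],[0,0,0],-1],[[0,0,0],[0,0,0],-1],[[0,0,0],[0,0,0],-1],[[0,0,0],[0,0,0],-1],[[0,0,0],[0,0,0],-1],[[0,0,0],[0,0,0],-1],[[0,0,0],[0,0,0],-1],[[0,0,0],[0,0,0],-1],[[0,0,0],[0,0,0],-1],[[0,0,0],[0,0,0],-1],[[0,0,0],[0,0,0],-1],[[0,0,0],[0,0,0],-1],[[0,0,0],[0,0,0],-1],[[0,0,0],[0,0,0],-1],[[0,0,0],[0,0,0],-1],[[0,0,0],[0,0,0],-1],[[0,0,0],[0,0,0],-1],[[0,0,0],[0,0,0],-1],[[0,0,0],[0,0,0],-1],[[0,0,0],[0,0,0],-1]]}}

```text
t: 15.78
ee_pos: [522.4, 213.2, 29.8]
orientation: [3.089, 0.572, -0.003]
ft_force: [-6.5, -1.6, 13.1]
width: 0.4
grasp_force: 6.4
```

{"op": "step_arm", "data": {"deltas": [[[0,0,0],[0,0,0],-1],[[0,0,0],[0,0,0],-1],[[0,0,0],[0,0,0],-1],[[0,0,0],[0,0,0],-1],[[0,0,0],[0,0,0],-1],[[0,0,0],[0,0,0],-1],[[0,0,0],[0,0,0],-1],[[0,0,0],[0,0,0],-1],[[0,0,0],[0,0,0],-1],[[0,0,0],[0,0,0],-1],[[0,0,0],[0,0,0],-1],[[0,0,0],[0,0,0],-1],[[0,0,0],[0,0,0],-1],[[0,0,0],[0,0,0],-1],[[0,0,0],[0,0,0],-1],[[0,0,0],[0,0,0],-1],[[0,0,0],[0,0,0],-1],[[0,0,0],[0,0,0],-1],[[0,0,0],[0,0,0],-1],[[0,0,0],[0,0,0],-1]]}}

```text
t: 17.45
ee_pos: [522.4, 213.2, 29.9]
orientation: [3.089, 0.572, -0.003]
ft_force: [-6.3, -2.4, 13.0]
width: 0.3
grasp_force: 6.4
```

```bash
python3 - <<'E'
from h import *
from workcell import *
o=get_obs();print(o["t"],o["ee_pos"],o["ft_force"])
im=get_image("scene");I=crop(im,255,205,70,60,8)
a=np.radians(21);u=np.array([np.cos(a),np.sin(a),0])
for x,c in((97,(0,0,255)),(80,(0,255,0))):
    q=(proj(im,np.array([523.2,213.5,52])+x*u)[0]-[255,205]+.5)*8;cv2.circle(I,tuple(q.astype(int)),3,c,-1)
cv2.imwrite("pics/l1.png",I)
E
```

```text
17.45 [522.3941918  213.17174595  29.86292428] [-6.30552081 -2.43611634 13.03193605]
```

View pics/l1.png

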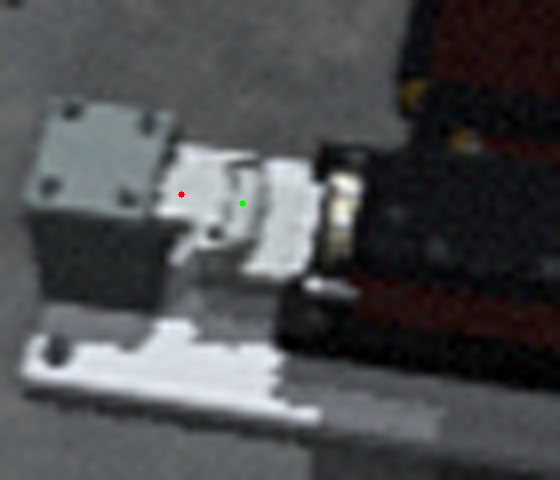

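The roller now sits at the green "right out" mark (242,203), so the bolt is fully over the tongue. Lifting off.

{"op": "step_arm", "data": {"deltas": [[[0,0,-0.008],[0,0,0],-1],[[0,0,-0.016],[0,0,0],-1],[[0,0,-0.03],[0,0,0],-1],[[0,0,-0.06],[0,0,0],-1],[[0,0,-0.12],[0,0,0],-1],[[0,0,-0.24],[0,0,0],-1],[[0,0,-0.36],[0,0,0],-1],[[0,0,-0.4],[0,0,0],-1],[[0,0,-0.4],[0,0,0],-1],[[0,0,-0.4],[0,0,0],-1],[[0,0,-0.4],[0,0,0],-1],[[0,0,-0.4],[0,0,0],-1]]}}

```text
t: 18.5
ee_pos: [522.0, 213.0, 146.9]
orientation: [3.088, 0.572, -0.005]
ft_force: [-1.2, 0.7, -0.1]
width: 0.7
grasp_force: 0.0
```

```bash
python3 - <<'E'
from h import *
from workcell import *
o=get_obs();print(o["t"],o["ee_pos"],o["ft_force"])
im=get_image("scene");cv2.imwrite("pics/f1.png",crop(im,245,180,140,100,5))
E
```

```text
18.5 [522.00585293 213.00720719 146.86975053] [-1.16344841  0.70546298 -0.06806457]
```

View pics/f1.png

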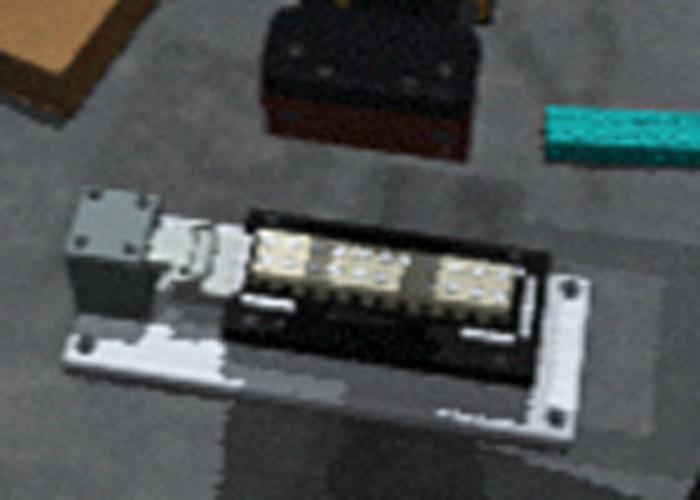

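The platform has stayed down with the bolt out over the tongue at (205,255). The strip lies flat in the pocket from (255,255) to (520,290), and the gripper is clear.

```bash
python3 -c "
from workcell import *
print(close_job())"
```

```text
the job is handed in; nothing more can be done
None
```

The cream strip lies flat, right way up, in the pocket, the bolt is right out over the tongue and the platform stayed down after I let go; I handed the job in at about 18.5 s, and my first grasp shut above the strip because the real fingertips were about 26 mm higher than reported, so I found the offset by touching its top (about 30 N).

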